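# Clamp a heel lift with a slotted keeper screw

### The job

Lay the large D-shaped rubber heel lift flat in the nest of the aluminium clamp jig, its flat edge to the fence and its round end between the two posts. Then take the flat-bladed screwdriver from the rack and, with the blade seated in the slot the whole time, turn the jig's slotted screw clockwise (seen from above) until its keeper bar points straight over the lift, square to the fence. Put the screwdriver back upright in its empty hole in the rack, and leave everything else where it is.

Things in the scene. Friction and masses are not known exactly. Their poses are not given: they have to be found in the camera images.
- jig: Fixed clamp jig: aluminium plate 150 (x) x 116 (y) x 12 mm; origin at the centre of its underside, z up. On its top, 8 mm high: the fence (58 mm long in y, x = -17.5 to -11.5 mm) and two 8 mm posts at x = 45.2, y = +-25.2 mm; between them is the nest, its y sides open for fingers. The slotted screw with its keeper bar is at x = -38, y = 0.
- nest (a point): Centre of the nest on the plate's top, 12 mm above the bench, 20 mm from the jig's origin along its x. The lift's origin belongs here, its x axis along the jig's x; about 2.5 mm of play each way.
- fence (a point): Middle of the fence's face that looks at the nest, at its foot on the plate's top; the middle of the lift's flat edge belongs here, up to some 5 mm off.
- screw (a joint): Turn of screw and keeper bar, rad, growing clockwise seen from above; stiff (0.08 N m), stays where left, no stop near the goal. At 0 the bar points along the jig's +y (open), at 1.57 along +x, straight over the lift (closed). Starts at 0.03 to 0.4. Bar: 12 mm wide, reaches 52 mm from the axis, spans 26 to 31 mm above the bench, 2 mm over a lift in the nest.
- screw_slot (a point): On the screw's axis at the floor of the slot, 34 mm above the bench. x axis along the slot and along the bar, outward; z up. Round steel head 27 mm in diameter, its top 41 mm above the bench; slot 6 mm wide, 7 mm deep, open at both ends. The blade has about 0.13 rad of play in it either way: the screw lags the driver by that.
- lift: Large heel lift to be clamped, black rubber, about 45 g: D-shaped, 58 wide (y) x 58 long (x), 12 mm thick. Origin on its underside at the centre of the round end's arc (radius 29, towards +x); the straight parallel sides run from x = 0 to -29 mm, where the flat edge is. Grip it across the straight sides (along its y) at about x = -8 mm.
- lift_flat (a point): Middle of the lift's flat edge, on its underside, at x = -29 mm of the lift.
- rack: Fixed wooden tool rack: board 60 (x) x 220 (y) x 10 mm on two end legs, board top 80 mm above the bench; origin under its centre. Three holes, 24 mm in diameter, at y = -70, 0, 70 mm, each with one tool standing in it, shaft down.
- rack_hole0 (a point): Centre of the mouth of the rack's hole at y = -70 mm, on the board's top.
- rack_hole1 (a point): Centre of the mouth of the rack's middle hole.
- rack_hole2 (a point): Centre of the mouth of the rack's hole at y = +70 mm.
- driver: Flat screwdriver, about 110 g, upright in one of the rack's holes, the only square handle: wood, 24 x 24 mm, flats square to its x and y, 4 to 62 mm above the origin. Origin: underside of its steel collar (34 mm across, 4 thick) that rests on the rack; z up. Shaft (10 mm) reaches 58 mm below; blade at its end 18 mm wide along x, 3.6 mm thick along y (2.4 in the last 2 mm), 12 mm high.
- driver_tip (a point): Middle of the blade's end, 58 mm below the driver's origin on its axis.
- awl: Awl with a round pear-shaped wooden handle, 30 mm across, in another hole of the rack; same collar and handle length as the driver, thin pointed shaft. Leave alone; origin at the collar's underside.
- punch: Punch with a round dark steel handle 22 mm across, in another hole of the rack; same collar and about the same handle length. Leave alone; origin at the collar's underside.
- small_lift: Small black D-shaped heel lift, 38 mm wide and long, 12 mm thick: not the one wanted, leave alone. Origin on its underside at the arc's centre.
- blank: Square black rubber blank, 56 x 56 x 12 mm: leave alone. Origin at the centre of its underside.
- cement: Amber bottle with a black cap, 54 mm in diameter, 150 mm high, standing on the robot's side of the jig: leave alone. Origin at the centre of its underside.
- nail_box: Open blue box of nails, 75 (x) x 115 (y) x 35 mm: leave alone. Origin at the centre of its underside.
- hammer: Hammer lying beyond the jig, 260 mm long along its x, 26 mm thick, head (78 mm across) at its +x end: leave alone. Origin near the middle of its length, on the bench.

How it is judged (in metres and radians):
On the way, in this order (a step that is already met when the one before it is completed fails the run):
1. the large lift lies flat in the nest, flat edge to the fence, let go, the keeper bar still open (horizontal distance between lift and nest below 0.006 m and horizontal distance between lift_flat and fence below 0.008 m and z of lift in the frame of jig below 0.0145 m and angle between lift's own z axis and vertical below 0.08 rad and contact force between the fingers and lift below 0.3 N and value of joint screw below 0.8 rad), for 0.2 s.
2. the screwdriver's blade is seated in the slot of the still open screw (horizontal distance between lift and nest below 0.006 m and horizontal distance between lift_flat and fence below 0.008 m and z of lift in the frame of jig below 0.0145 m and angle between lift's own z axis and vertical below 0.08 rad and horizontal distance between driver_tip and screw_slot below 0.006 m and z of driver_tip in the frame of screw_slot below 0.0045 m and value of joint screw below 0.8 rad), for 0.1 s.
3. with the blade seated, the screw is turned until the bar is square over the lift (1.35 to 1.79 rad) (horizontal distance between lift and nest below 0.006 m and horizontal distance between lift_flat and fence below 0.008 m and z of lift in the frame of jig below 0.0145 m and angle between lift's own z axis and vertical below 0.08 rad and horizontal distance between driver_tip and screw_slot below 0.006 m and z of driver_tip in the frame of screw_slot below 0.0045 m and value of joint screw between 1.35 and 1.79 rad), for 0.1 s.
At the end, for the whole second after the job is handed in: Large lift flat in the nest (origin within 6 mm, flat edge within 8 mm of the fence point), keeper bar square over it (screw 1.57 +- 0.22 rad), screwdriver upright in a rack hole, collar on the board (within 12 mm, tilt under 0.12 rad), all at rest (horizontal distance between lift and nest below 0.006 m and horizontal distance between lift_flat and fence below 0.008 m and z of lift in the frame of jig below 0.0145 m and angle between lift's own z axis and vertical below 0.08 rad and value of joint screw between 1.35 and 1.79 rad and (horizontal distance between driver and rack_hole0 below 0.012 m or horizontal distance between driver and rack_hole1 below 0.012 m or horizontal distance between driver and rack_hole2 below 0.012 m) and z of driver in the frame of rack between 0.075 and 0.086 m and angle between driver's own z axis and vertical below 0.12 rad and linear speed of each of driver, lift below 0.02 m/s); the robot touches nothing.
It fails at once if the screw turned otherwise than by the blade seated in its slot ((horizontal distance between driver_tip and screw_slot above 0.009 m or z of driver_tip in the frame of screw_slot above 0.0075 m) and (velocity of joint screw above 0.3 rad/s or velocity of joint screw below -0.3 rad/s)).
It fails at once if another tool, heel piece, bottle, box or hammer moved more than 25 mm (distance of any of awl, punch, small_lift, blank, cement, nail_box, hammer from where it was at the start of the episode above 0.025 m).
It also fails if it takes over 67 s, if anything falls off the work surface, if the arm or the gripper's body presses on something with over 40 N, if the wrist force passes 120 N, or if a joint passes its speed limit or range.

### The arm

A 6-joint arm with a two-finger parallel gripper is mounted at the origin on the work surface. World frame = base frame: x ahead of the robot, y to its left, z up, the work surface at z = 0. Lengths are in mm, angles in rad, forces in N, time in s.
With the tool pointing down it reaches from about 400 to 825 mm from the base axis. Payload 7 kg.
Tool frame: the origin (TCP) lies midway between the tips of the shut fingers; the grasp point (between the pads) lies 19 mm behind it; z points along the fingers, y is the line along which they close (so a half turn about z gives the same grasp; the last joint's range is limited). The gripper opens to 88 mm and grips with 3 to 60 N. Pads are 19 mm wide; open, the fingers measure 130 mm over their backs; the gripper's body (78 mm by 193 mm) begins 47 mm behind the grasp point.
Start: joints at [-0.913, 0.359, 0.012, 0, -1.224, -0.288], TCP at [243.937, -629.357, 226.561] pointing down, gripper open.
Joint ranges: [-3.07, 3.07], [-1.43, 2.12], [-1.02, 1.25], [-3.03, 1.67], [-3.05, -0], [-3.03, 3.03]. Speed limits (rad/s): [2.39, 2.39, 3.01, 3.14, 3.14, 3.14].

### API

Orientations are given as a unit quaternion [x, y, z, w].
In Python, from plant import move_ptp, line_to, move_joints, move_gripper, pause, solve_ik, camera, get_calibration, Unreachable, close_job, find_in, masks_of, current_t, current_joint_pos, current_qvel, current_tau, current_tcp_pos, current_eef_rot, current_contact_force, current_moment, current_width, current_finger_force gives the robot as it stands. Calls block until the motion is done:
- move_ptp(position, orientation): joint-space move of the TCP to a pose.
- line_to(position, velocity=150, ori=None): straight line of the TCP; ori=None keeps the orientation; velocity is the mean speed in mm/s.
- move_joints(angles): joint-space move.
- move_gripper(opening, force=None): finger opening in mm; force is the grip in N (None keeps the last); returns when the fingers have stopped.
- pause(seconds).
- solve_ik(position, orientation): joint angles nearest the present ones, or None.
- camera(name): name is "scene" or "top" or "wrist"; returns the picture (384x512x3 uint8, red, green, blue); there is no depth.
- get_calibration(name): a dict with "fx", "fy", "cx", "cy" (pixels), "view" (4x4, takes a point from world to camera coordinates); the wrist camera has in their place "T_tool_cam" (4x4, takes a point from camera to tool coordinates, whose origin is the TCP and whose axes are the flange's). Camera axes: x right, y up, looking along -z (the intrinsics and any distortion apply to the point x, -y, -z); pixel columns grow to the right and rows downward; lengths in mm; the calibration is good to about 2 mm. A picture is of the moment at which its call begins: read the wrist's pose just before it. get_calibration takes no time and is no camera call.
A pose or a line that the arm cannot do raises Unreachable and nothing moves.
- close_job(): hands the job in; it is judged then, once.
Trained networks look in the newest picture that a camera, given by its name, has taken for a name from the list of things; names that differ only in an ending like _2 or _b are one class to them, and where a whole thing is asked for, a point or a joint stands for the part that bears it (a point fixed in the world has none). Each returns a list of dicts, best first, with "conf" (0 to 1); they miss things now and then, are a little off and sometimes report something else, mostly with a low value. They report only what shows in the picture. A call takes as long as a camera call.
- find_in(camera, target): "point" ([column, row] in pixels, amid what is visible of it).
- masks_of(camera, target): "mask" (384x512 bool, what is visible of it) and "point" ([column, row] in pixels, amid what is visible of it).
Readings, each from a call of its own:
- current_t(): time.
- current_joint_pos(): joint angles.
- current_qvel(): joint speeds.
- current_tau(): joint torques, N m.
- current_tcp_pos(): TCP position.
- current_eef_rot(): TCP orientation.
- current_contact_force(): force on the tool from outside, world axes, zero at the start.
- current_moment(): the same for the moment, N m.
- current_width(): finger opening in mm.
- current_finger_force(): force on a finger pad.
Only numpy, scipy, OpenCV 4.12 (cv2) and the standard library are available. Lean on these libraries where they do the work, as an engineer would, in place of code of your own. Each camera call takes 0.05 s, during which the arm holds its last target. There are 200 camera calls.

## Working session

There is one attempt and no reset: what is moved stays moved. The work goes in short steps, each a Python script; the robot and the scene stay as the last script left them, time stands still between calls to the robot, and variables do not carry over. Pictures are saved under pics/ and viewed, at most 10 in all, crops included, and the job is handed in when it is done.

```bash
ls; mkdir -p pics; cat > h.py <<'E'
import numpy as np, cv2
from plant import *
from scipy.spatial.transform import Rotation as R
def save(n,f):
    im=camera(n); cv2.imwrite('pics/'+f,im[:,:,::-1]); return im
E
python3 - <<'E'
from h import *
a=save('scene','a.png'); b=save('top','b.png')
for c in('scene','top'):
    k=get_calibration(c); print(c,{x:np.round(v,3).tolist() for x,v in k.items()})
print({x:np.round(v,3).tolist() for x,v in get_calibration('wrist').items()})
for c in('top','scene'):
  for t in ['jig','lift','rack','driver','awl','punch','small_lift','blank','cement','nail_box','hammer','screw','screw_slot','nest','fence','lift_flat','rack_hole0','rack_hole1','rack_hole2']:
    try: print(c,t,[(np.round(d['point']).tolist(),round(d['conf'],2)) for d in find_in(c,t)[:3]])
    except Exception as e: print(t,e)
print(current_t(),current_eef_rot())
E
```

```text
pics
plant.py
scene {'fx': 367.531, 'fy': 367.531, 'cx': 251.203, 'cy': 196.145, 'view': [[0.113, 0.994, -0.013, -56.409], [-0.617, 0.08, 0.783, 325.437], [0.779, -0.08, 0.622, -1458.658], [0.0, 0.0, 0.0, 1.0]]}
top {'fx': 412.008, 'fy': 412.008, 'cx': 257.115, 'cy': 189.048, 'view': [[0.028, -0.999, 0.028, -47.234], [0.987, 0.032, 0.155, -612.129], [-0.156, 0.023, 0.988, -1002.539], [0.0, 0.0, 0.0, 1.0]]}
{'fx': 302.426, 'fy': 302.426, 'cx': 252.896, 'cy': 192.305, 'T_tool_cam': [[-0.002, 0.964, 0.267, 71.614], [1.0, 0.002, 0.0, -0.993], [-0.0, 0.267, -0.964, -159.771], [0.0, 0.0, 0.0, 1.0]]}
top jig [([250.0, 188.0], 0.6)]
top lift [([348.0, 276.0], 0.63), ([240.0, 197.0], 0.46)]
top rack [([122.0, 233.0], 0.63)]
top driver [([114.0, 228.0], 0.57)]
top awl [([145.0, 235.0], 0.77), ([249.0, 189.0], 0.67)]
top punch [([248.0, 192.0], 0.65), ([86.0, 226.0], 0.56)]
top small_lift [([159.0, 169.0], 0.53)]
top blank [([341.0, 189.0], 0.73)]
top cement [([254.0, 263.0], 0.98)]
top nail_box [([409.0, 220.0], 0.59)]
top hammer [([219.0, 123.0], 0.69)]
top screw []
top screw_slot [([144.0, 2
[... 743 characters left out ...]
307.0, 261.0], 0.72), ([240.0, 159.0], 0.61), ([155.0, 228.0], 0.39)]
scene nail_box [([94.0, 208.0], 0.88)]
scene hammer [([304.0, 260.0], 0.83), ([251.0, 218.0], 0.42), ([159.0, 175.0], 0.17)]
scene screw [([261.0, 200.0], 0.63)]
scene screw_slot [([256.0, 200.0], 0.63), ([363.0, 155.0], 0.15)]
scene nest [([252.0, 216.0], 0.66)]
scene fence [([253.0, 217.0], 0.83)]
scene lift_flat [([157.0, 176.0], 0.55), ([357.0, 154.0], 0.26)]
scene rack_hole0 [([365.0, 166.0], 0.74), ([155.0, 177.0], 0.7)]
scene rack_hole1 [([365.0, 166.0], 0.74), ([155.0, 177.0], 0.7)]
scene rack_hole2 [([365.0, 166.0], 0.74), ([155.0, 177.0], 0.7)]
2.0 [-1.83830124e-01  9.82958028e-01  3.86597681e-06  1.08651441e-05]
```

```bash
python3 - <<'E'
import cv2
b=cv2.imread('pics/b.png'); cv2.imwrite('pics/b2.png',cv2.resize(b[80:320,60:460],(800,480),interpolation=cv2.INTER_CUBIC))
E
```

```text
(no output)
```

View pics/b2.png

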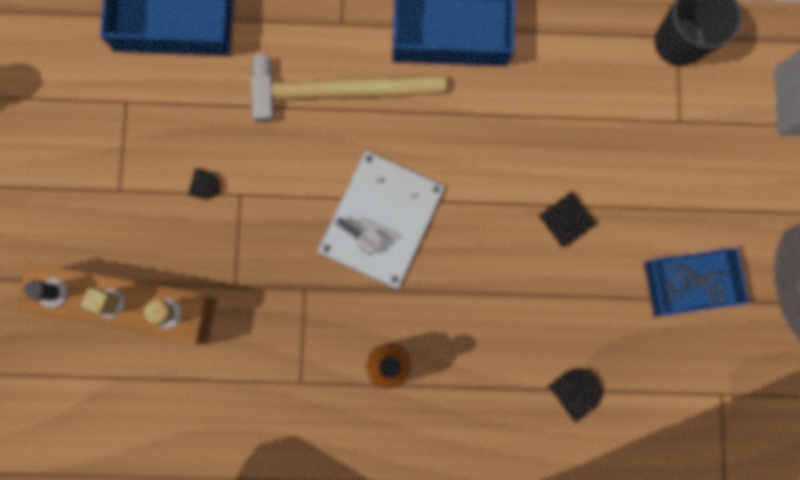

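```bash
cat >> h.py <<'E'
def cam_of(name):
    "K params + world->cam view"
    k=get_calibration(name)
    if name=='wrist':
        T=np.eye(4); T[:3,:3]=R.from_quat(current_eef_rot()).as_matrix(); T[:3,3]=current_tcp_pos()
        V=np.linalg.inv(T@np.array(k['T_tool_cam']))
    else: V=np.array(k['view'])
    return dict(fx=k['fx'],cx=k['cx'],cy=k['cy'],V=V)
def proj(c,P):
    p=np.atleast_2d(P)@c['V'][:3,:3].T+c['V'][:3,3]
    return np.c_[c['cx']-c['fx']*p[:,0]/p[:,2], c['cy']+c['fx']*p[:,1]/p[:,2]]
def unproj(c,uv,z):
    d=np.array([(uv[0]-c['cx'])/c['fx'],-(uv[1]-c['cy'])/c['fx'],-1.]); Rw=c['V'][:3,:3].T
    o=-Rw@c['V'][:3,3]; d=Rw@d
    return o+d*(z-o[2])/d[2]
def down(yaw):
    "tool z down, tool x axis at world angle yaw"
    c,s=np.cos(yaw),np.sin(yaw)
    return R.from_matrix(np.array([[c,s,0],[s,-c,0],[0,0,-1.]])).as_quat()
E
python3 - <<'E'
from h import *
c=cam_of('top')
for n,uv,z in[('lift',(349,276),12),('jig',(251,190),12),('screw',(244,198),41),('driver',(110,230.5),142),('rack',(117,233),80),('cement',(254,263),150),('awl',(138,237),142),('punch',(80,226),142)]:
    print(n,np.round(unproj(c,uv,z)))
c=cam_of('wrist');print(np.linalg.inv(c['V']).round(2)); T=R.from_quat(current_eef_rot()).as_matrix();print(T.round(2), np.arctan2(T[1,0],T[0,0]))
print(current_t())
for p,y in [((400,-290),0),((560,-20),0),((480,300),0)]:
  for yy in (y,np.pi,-np.pi/2,np.pi/2):
    try: print(p,yy,np.round(solve_ik([*p,300],down(yy)),2))
    except Exception as e: print(p,yy,'x')
E
```

```text
lift [ 400. -272.   12.]
jig [616. -14.  12.]
screw [590.   4.  41.]
driver [493. 304. 142.]
rack [490. 307.  80.]
cement [430. -24. 150.]
awl [480. 240. 142.]
punch [501. 372. 142.]
[[-3.6000e-01 -9.0000e-01 -2.5000e-01  1.7753e+02]
 [ 9.3000e-01 -3.5000e-01 -1.0000e-01 -6.5616e+02]
 [ 0.0000e+00 -2.7000e-01  9.6000e-01  3.8632e+02]
 [ 0.0000e+00  0.0000e+00  0.0000e+00  1.0000e+00]]
[[-0.93 -0.36  0.  ]
 [-0.36  0.93  0.  ]
 [-0.    0.   -1.  ]] -2.7718295109461715
2.0
(400, -290) 0 [-0.23  0.01 -0.25  0.   -1.3   1.8 ]
(400, -290) 3.141592653589793 [-0.23  0.01 -0.25  0.   -1.3  -1.34]
(400, -290) -1.5707963267948966 [-0.23  0.01 -0.25  0.   -1.3   0.23]
(400, -290) 1.5707963267948966 [-0.23  0.01 -0.25  0.   -1.3  -2.91]
(560, -20) 0 [ 0.31  0.13 -0.13  0.   -1.32  1.26]
(560, -20) 3.141592653589793 [ 0.31  0.13 -0.13  0.   -1.32 -1.88]
(560, -20) -1.5707963267948966 [ 0.31  0.13 -0.13  0.   -1.32 -0.31]
(560, -20) 1.5707963267948966 [ 0.31  0.13 -0.13  0.   -1.32  2.83]
(480, 300) 0 [ 0.9   0.14 -0.11  0.   -1.32  0.67]
(480, 300) 3.141592653589793 [ 0.9   0.14 -0.11  0.   -1.32 -2.48]
(480, 300) -1.5707963267948966 [ 0.9   0.14 -0.11  0.   -1.32 -0.9 ]
(480, 300) 1.5707963267948966 [ 0.9   0.14 -0.11  0.   -1.32  2.24]
```

```bash
python3 - <<'E'
from h import *
import pickle
D={}
for n,p,yaw in[('lift',(400,-272,170),np.pi),('jig',(605,-8,190),-2.6),('rack',(490,307,260),-2.6)]:
    move_ptp(p,down(yaw)); pause(0.2)
    c=cam_of('wrist'); im=save('wrist',n+'.png')
    ms={t:[(m['conf'],m['mask'],m['point']) for m in masks_of('wrist',t)] for t in {'lift':['lift'],'jig':['jig','screw','cement'],'rack':['driver','awl','punch','rack']}[n]}
    for t in ms: print(n,t,[(round(a,2),int(b.sum()),np.round(q)) for a,b,q in ms[t]])
    D[n]=(c,im,ms); print(current_t())
pickle.dump(D,open('D.pkl','wb'))
v=np.vstack([cv2.resize(np.hstack([D[a][1] for a in('jig','rack')]),(800,300))])
cv2.imwrite('pics/v1.png',cv2.resize(D['jig'][1][:,:,::-1],(800,600)))
cv2.imwrite('pics/v2.png',np.hstack([D['rack'][1],D['lift'][1]])[::2,::2,::-1] if 0 else cv2.resize(np.hstack([D['rack'][1],D['lift'][1]]),(800,300))[:,:,::-1])
E
```

```text
lift lift [(0.82, 2607, array([249., 180.]))]
3.7667
jig jig [(0.71, 12991, array([243., 177.]))]
jig screw [(0.59, 981, array([278., 169.]))]
jig cement [(0.79, 2720, array([334.,  14.]))]
5.4333
rack driver [(0.74, 1071, array([256., 183.]))]
rack awl [(0.94, 952, array([207., 142.]))]
rack punch [(0.7, 972, array([304., 220.]))]
rack rack []
7.175
```

View pics/v1.png

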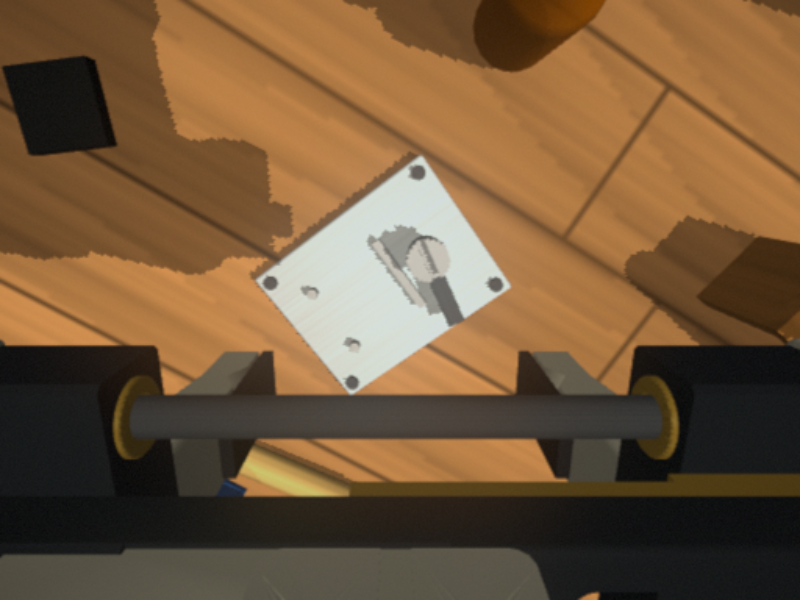

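View pics/v2.png

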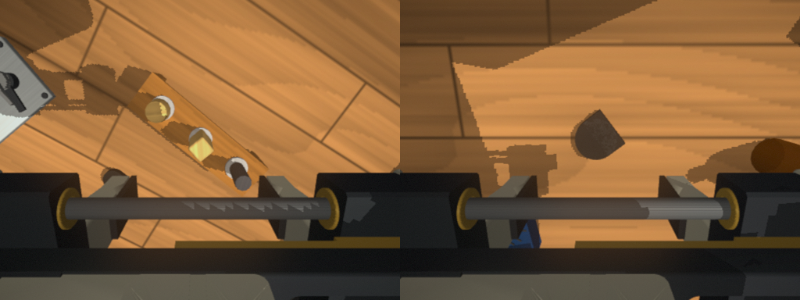

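```bash
cat >> h.py <<'E'
from scipy.optimize import minimize
def fit(c,mask,parts,x0,S=6):
    """parts: list of Nx3 local convex point sets; pose (x,y,yaw) maximising IoU of the hulls with the mask"""
    H,W=mask.shape; ys,xs=np.where(mask); u0,v0,u1,v1=xs.min()-15,ys.min()-15,xs.max()+16,ys.max()+16
    u0,v0=max(u0,0),max(v0,0)
    m=cv2.resize(mask[v0:v1,u0:u1].astype(np.uint8),None,fx=S,fy=S,interpolation=cv2.INTER_NEAREST)
    def cost(p):
        r=np.zeros_like(m); cs,sn=np.cos(p[2]),np.sin(p[2])
        for P in parts:
            Q=np.c_[p[0]+cs*P[:,0]-sn*P[:,1],p[1]+sn*P[:,0]+cs*P[:,1],P[:,2]]
            uv=(proj(c,Q)+.5-[u0,v0])*S
            cv2.fillConvexPoly(r,cv2.convexHull(uv.astype(np.float32)).round().astype(np.int32),1)
        return 1-(r&m).sum()/(r|m).sum()
    best=None
    for it in range(3):
        x=x0 if best is None else best.x
        sx=np.array([x,x+[8,0,0],x+[0,8,0],x+[0,0,.25]])/(1 if it==0 else 1)
        b=minimize(cost,x,method='Nelder-Mead',options=dict(initial_simplex=sx,xatol=.01,fatol=1e-5))
        if best is None or b.fun<best.fun: best=b
    return best.x,best.fun
def prism(xy,z0,z1): return np.vstack([np.c_[xy,np.full(len(xy),z)] for z in(z0,z1)])
def circ(r,n=48): a=np.linspace(0,2*np.pi,n); return r*np.c_[np.cos(a),np.sin(a)]
def rect(a,b): return np.array([[a,b],[-a,b],[-a,-b],[a,-b]])/2.
def dshape(r): a=np.linspace(-np.pi/2,np.pi/2,24); return np.vstack([r*np.c_[np.cos(a),np.sin(a)],[[-r,r],[-r,-r]]])
E
cat > f.py <<'E'
from h import *
import pickle
D=pickle.load(open('D.pkl','rb'))
c,im,ms=D['lift']; m=ms['lift'][0][1]; ctr=unproj(c,ms['lift'][0][2],10)
L=min((fit(c,m,[prism(dshape(29),0,12)],np.array([ctr[0],ctr[1],y])) for y in(0,1.57,3.14,-1.57)),key=lambda r:r[1]); print('lift',L)
c,im,ms=D['jig']; m=ms['jig'][0][1]; ctr=unproj(c,ms['jig'][0][2],12)
for y in(-.4,):
    J=fit(c,m,[prism(rect(150,116),0,12)],np.array([ctr[0],ctr[1],y])); print('jig',J)
ms_=ms['screw'][0][1]; p=J[0]
def j2w(P): return R.from_euler('z',p[2]).apply(P)+[p[0],p[1],0]
print('screw world',j2w([-38,0,41]),'pix',proj(c,j2w([[-38,0,41],[45.2,25.2,20],[45.2,-25.2,20]])))
c,im,ms=D['rack']
for n,h in(('driver',rect(24,24)),('awl',circ(15)),('punch',circ(11))):
    m=ms[n][0][1]; ctr=unproj(c,ms[n][0][2],110)
    print(n,fit(c,m,[prism(circ(17),80,84),prism(h,84,142)],np.array([ctr[0],ctr[1],0.3])))
E
python3 f.py
```

```text
lift (array([ 401.18343784, -276.89832049,   -0.91358473]), np.float64(0.022138319801438766))
jig (array([ 6.17054372e+02, -1.39740942e+01, -4.03713651e-01]), np.float64(0.013534128525353628))
screw world [582.10924994   0.95367944  41.        ] pix [[273.5292531  166.31707927]
 [226.21833927 221.80683987]
 [199.05106853 187.93632108]]
driver (array([ 4.92374120e+02,  3.10006857e+02, -3.65632829e-01]), np.float64(0.05351776889264159))
awl (array([479.14475186, 242.40662525,   0.54571175]), np.float64(0.18522746189151273))
punch (array([5.03482281e+02, 3.79324974e+02, 4.31521494e-01]), np.float64(0.07659484243725323))
```

```bash
cat > g.py <<'E'
from h import *
import pickle
D={}
for n,p,yaw in[('rack',(490,307,240),-2.6+np.pi),('jig',(605,-8,150),-2.6+np.pi),('lift',(400,-275,150),-.914)]:
    move_ptp(p,down(yaw)); pause(0.2)
    c=cam_of('wrist'); im=save('wrist',n+'2.png')
    ms={t:[(m['conf'],m['mask'],m['point']) for m in masks_of('wrist',t)] for t in {'lift':['lift'],'jig':['jig','screw','cement'],'rack':['driver','awl','punch','rack']}[n]}
    for t in ms: print(n,t,[(round(a,2),int(b.sum()),np.round(q)) for a,b,q in ms[t]])
    D[n]=(c,im,ms); print(current_t())
pickle.dump(D,open('D2.pkl','wb'))
cv2.imwrite('pics/v3.png',cv2.resize(D['jig'][1][:,:,::-1],(800,600)))
E
python3 g.py; sed -i 's/D.pkl/D2.pkl/' f.py; python3 f.py
```

```text
rack driver [(0.74, 1172, array([251., 181.])), (0.36, 3396, array([485., 197.]))]
rack awl [(0.79, 1210, array([302., 223.]))]
rack punch [(0.59, 1041, array([194., 136.]))]
rack rack [(0.61, 8222, array([235., 159.])), (0.6, 1076, array([194., 131.])), (0.4, 1121, array([380.,  87.]))]
10.275
jig jig [(0.91, 16695, array([261., 172.])), (0.37, 978, array([ 10., 171.]))]
jig screw [(0.79, 1309, array([224., 192.])), (0.63, 16802, array([266., 173.]))]
jig cement [(0.63, 16956, array([262., 172.])), (0.56, 786, array([186., 308.]))]
11.9833
lift lift [(0.62, 2861, array([248., 188.]))]
13.5583
lift (array([ 401.21833745, -275.47039257,   -0.90885831]), np.float64(0.030633682855736866))
jig (array([ 6.16395190e+02, -1.31292320e+01, -4.04288245e-01]), np.float64(0.013596787528826648))
screw world [581.45865064   1.81861839  41.        ] pix [[231.07179373 205.90697191]
 [287.17796709 129.07418086]
 [316.11303099 171.69129861]]
driver (array([492.05488093, 311.32570705,   1.16972147]), np.float64(0.0725525631418874))
awl (array([4.83223832e+02, 2.45398660e+02, 4.81823038e-01]), np.float64(0.1845240332218422))
punch (array([5.02447422e+02, 3.80519434e+02, 4.04315738e-01]), np.float64(0.08875840561348791))
```

View pics/v3.png

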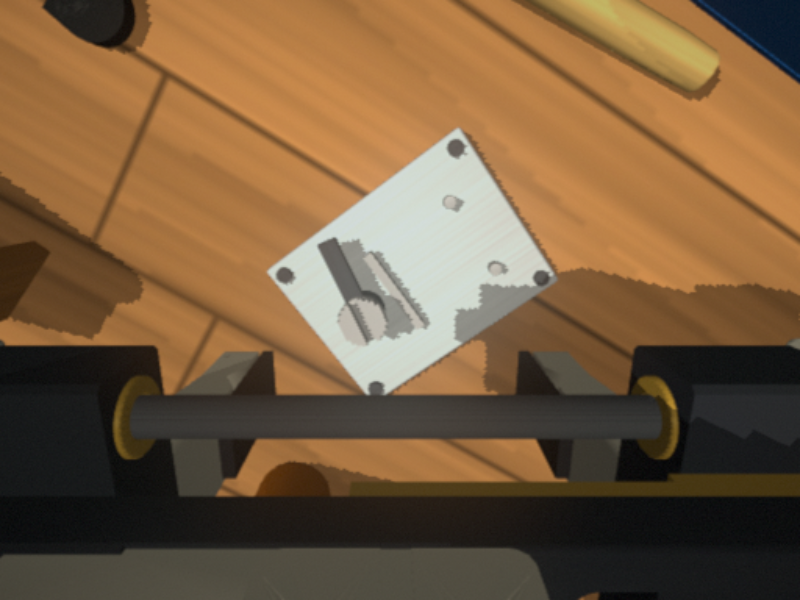

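```bash
cat >> h.py <<'E'
J=np.array([616.7,-13.55,-.404])
def j2w(P): return R.from_euler('z',J[2]).apply(P)+[J[0],J[1],0]
E
python3 - <<'E'
from h import *
import pickle
c=pickle.load(open('D2.pkl','rb'))['jig'][0]
e=unproj(c,(328*.64,243*.64),31); a=j2w([-38,0,0]); d=e-a; ang=np.arctan2(d[1],d[0])
print('bar len',np.hypot(*d[:2]),'screw',np.pi/2+J[2]-ang)
L=np.array([401.2,-276.2,-.911]); q=down(L[2])
g=R.from_euler('z',L[2]).apply([-8,0,0])[:2]+L[:2]
move_ptp([*g,70],q); move_gripper(80); line_to([*g,3],120); move_gripper(40,20)
print('w',current_width(),current_finger_force()); line_to([*g,90],200)
q2=down(J[2]); t=j2w([12,0,0])[:2]
move_ptp([*t,90],q2); print(current_width(),current_t())
im=save('wrist','held.png')
line_to([*t,30],150); line_to([*t,15.5],40)
print(current_contact_force(),current_width(),current_tcp_pos()); 
move_gripper(76); pause(.1); line_to([*t,110],200)
pause(.2); c=cam_of('wrist'); im=save('wrist','placed.png'); m=masks_of('wrist','lift')
nest=j2w([20,0,12]); 
for k in m[:2]: print(k['conf'],k['mask'].sum(),fit(c,k['mask'],[prism(dshape(29),12,24)],np.array([*nest[:2],J[2]])),nest)
print(current_t())
cv2.imwrite('pics/v4.png',cv2.resize(im[:,:,::-1],(800,600)))
E
```

```text
bar len 49.931089613011146 screw 0.2150291048690175
w 57.534943389830985 19.996569324284792
57.65115576411221 17.4833
[ 0.35172455  0.55734445 -0.15393674] 57.87182857394741 [627.76852732 -18.19902972  15.43319007]
20.1917
```

View pics/v4.png

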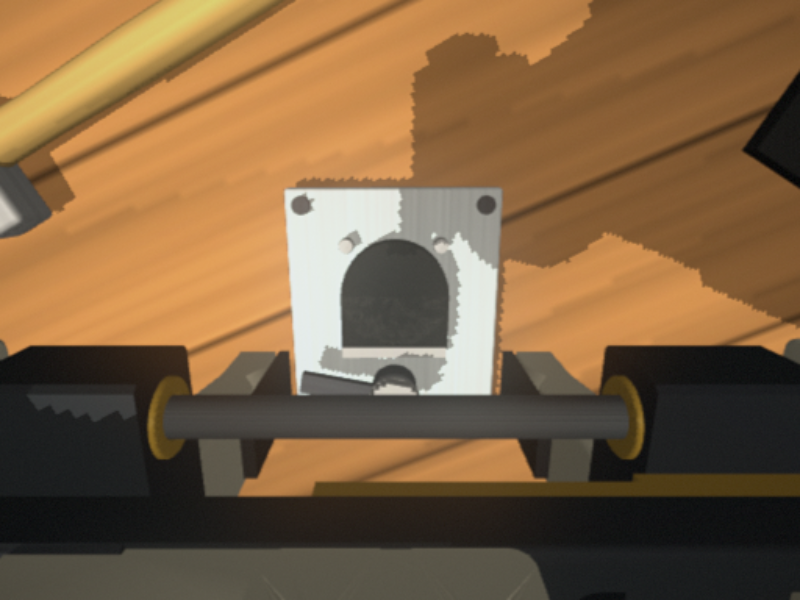

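```bash
python3 - <<'E'
from h import *
p=[492.2,310.7]; q=down(-.384+np.pi/2)
move_ptp([*p,175],q); move_gripper(44); line_to([*p,95],120); move_gripper(10,40)
print('w',current_width(),current_finger_force(),current_tcp_pos()); line_to([*p,195],150); pause(.2)
c=cam_of('wrist'); im=save('wrist','drv.png'); s=save('scene','drvs.png'); cs=cam_of('scene')
tcp=np.array(current_tcp_pos()); tip=tcp-[0,0,73]; 
u=proj(cs,tip)[0]; print('tip px wrist',proj(c,[tip,tip+[0,0,12]]),'scene',u, current_t(), current_contact_force())
a,b=np.int32(u); cr=cv2.resize(s[b-40:b+35,a-50:a+50],(400,300),interpolation=cv2.INTER_CUBIC)
w=cv2.resize(im[60:360,100:400],(400,400),interpolation=cv2.INTER_CUBIC); 
cv2.imwrite('pics/v5.png',np.hstack([w,np.vstack([cr,np.zeros((100,400,3),np.uint8)])])[:,:,::-1])
E
```

```text
w 23.640503544364893 39.48730766773224 [492.3768334  310.9377795   95.56253272]
tip px wrist [[252.39788841 200.1333057 ]
 [252.35364673 204.7463508 ]] scene [360.88743294 145.26883556] 24.7083 [ 0.32389329  0.61562234 -0.33919535]
```

View pics/v5.png

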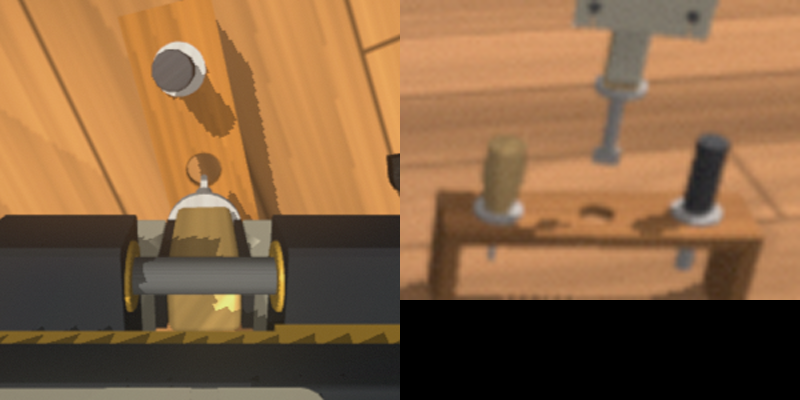

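```bash
python3 - <<'E'
from h import *
import pickle
out=[];S=8
for f in('D.pkl','D2.pkl'):
    c,im,_=pickle.load(open(f,'rb'))['jig']
    g=cv2.cvtColor(im,cv2.COLOR_RGB2GRAY)
    # bar: sample plane z=31 in screw frame
    a=j2w([-38,0,0]); best=[]
    r=np.arange(18,49,1.); 
    for th in np.arange(-.1,.6,.01):
        A=np.pi/2+J[2]-th; d=np.array([np.cos(A),np.sin(A)]); n=np.array([-d[1],d[0]])
        def val(o): 
            uv=proj(c,np.c_[a[:2]+r[:,None]*d+o*n,np.full(len(r),31.)]).astype(np.float32)
            return cv2.remap(g,uv[None,:,0],uv[None,:,1],cv2.INTER_LINEAR).mean()
        best.append((np.mean([val(o) for o in(-4,-2,0,2,4)]),th))
    best.sort(); print(f,best[:4])
    w=[t for v,t in best if v<best[0][0]+12]; print(min(w),max(w),np.mean(w))
    u=proj(c,j2w([-38,0,41]))[0]; x,y=np.int32(u)-25
    cr=cv2.resize(im[y:y+50,x:x+50],None,fx=S,fy=S,interpolation=cv2.INTER_CUBIC)
    th=.215; A=np.pi/2-th
    def dr(P,col):
        uv=((proj(c,j2w(P))-[x,y]+.5)*S).round().astype(np.int32); cv2.polylines(cr,[uv],True,col,1)
    dr(np.c_[circ(13.5)+[-38,0],np.full(48,41)],(255,0,0))
    Rz=lambda P:(R.from_euler('z',A).apply(P)+[-38,0,0])
    dr(Rz(np.array([[0,6,31],[52,6,31],[52,-6,31],[0,-6,31]])),(0,255,0))
    dr(Rz(np.array([[-13,3,41],[13,3,41],[13,-3,41],[-13,-3,41]])),(0,0,255))
    out.append(cr)
cv2.imwrite('pics/v6.png',np.hstack(out)[:,:,::-1])
E
```

```text
D.pkl [(np.float64(101.89677419354838), np.float64(0.20999999999999983)), (np.float64(102.06451612903224), np.float64(0.19999999999999982)), (np.float64(102.1741935483871), np.float64(0.21999999999999983)), (np.float64(102.74193548387098), np.float64(0.18999999999999986))]
0.14999999999999988 0.2799999999999998 0.21499999999999986
D2.pkl [(np.float64(97.31612903225806), np.float64(0.22999999999999984)), (np.float64(97.5225806451613), np.float64(0.21999999999999983)), (np.float64(97.80645161290322), np.float64(0.23999999999999985)), (np.float64(98.03225806451613), np.float64(0.20999999999999983))]
0.14999999999999988 0.30999999999999983 0.22999999999999984
```

View pics/v6.png

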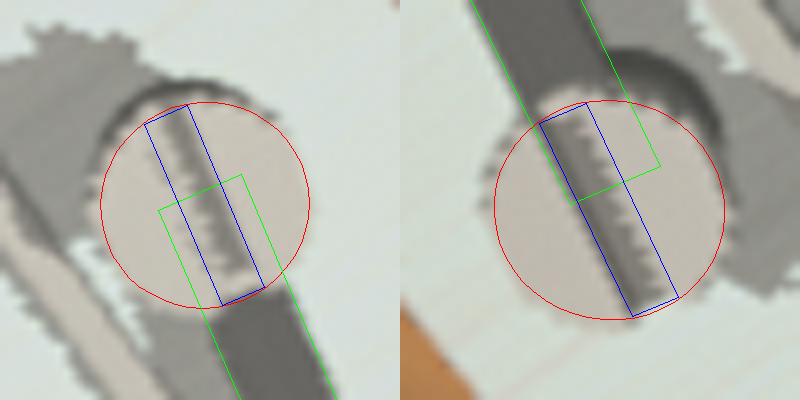

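```bash
python3 - <<'E'
from h import *
s=j2w([-38,0,0])[:2]; q=down(J[2]+np.pi/2-.22)
p=current_tcp_pos(); line_to([p[0],p[1],235],200)
move_ptp([*s,200],q); line_to([*s,122],100); pause(.2)
f0=current_contact_force()[2]; im=save('wrist','pre.png')
for z in np.arange(118,107.9,-1):
    line_to([*s,z],30); f=current_contact_force(); print(round(z,1),round(current_tcp_pos()[2],1),np.round(np.array(f)-[0,0,f0],1))
    if abs(f[2]-f0)>8: break
print(current_t(),current_joint_pos(),current_tcp_pos(),s,np.round(current_moment(),2))
im2=save('wrist','seat.png')
cv2.imwrite('pics/v7.png',np.hstack([cv2.resize(k[90:270,150:330],(400,400),interpolation=cv2.INTER_CUBIC) for k in(im,im2)])[:,:,::-1])
E
```

```text
118.0 117.7 [-0.3 -0.2 -0.1]
117.0 116.9 [0.5 1.1 0.1]
116.0 115.9 [-0.   0.7 -0.2]
115.0 114.9 [ 0.1 -0.3 -0.1]
114.0 113.9 [-0.2 -0.3  1.9]
113.0 112.9 [-0.1 -0.3 -0.1]
112.0 111.9 [ 1.1 -0.1 -1.3]
111.0 110.9 [-0.2 -0.6  0.6]
110.0 109.9 [-0.6  1.2  0.3]
109.0 108.9 [-0.2  0.2  0.4]
108.0 107.9 [-0.4  0.   1.1]
30.2583 [ 3.38365488e-01  3.10913531e-01 -3.52796476e-01 -1.27089067e-05
 -9.07234531e-01  2.17925251e+00] [581.69942358   1.37433611 107.91529877] [581.75915366   1.38777952] [-0.15  0.03 -0.01]
```

View pics/v7.png

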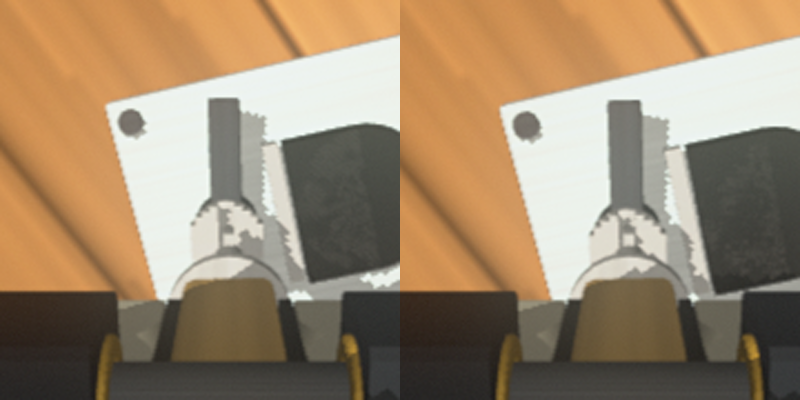

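```bash
python3 - <<'E'
from h import *
q=np.array(current_joint_pos()); j0=q[5]
for k in range(1,7):
    q[5]=j0-1.481*k/6; move_joints(q); print(round(q[5],2),np.round(current_tcp_pos(),1),np.round(current_contact_force(),1),np.round(current_moment(),2),round(current_t(),1))
pause(.2); im=save('wrist','turned.png'); c=cam_of('wrist')
g=cv2.cvtColor(im,cv2.COLOR_RGB2GRAY); a=j2w([-38,0,0]); r=np.arange(22,49,1.); out=[]
for th in np.arange(.9,2.1,.01):
    A=np.pi/2+J[2]-th; d=np.array([np.cos(A),np.sin(A)]); n=np.array([-d[1],d[0]])
    v=[]
    for o in(-9,-8,-4,-2,0,2,4,8,9):
        uv=proj(c,np.c_[a[:2]+r[:,None]*d+o*n,np.full(len(r),31.)]).astype(np.float32)
        v.append(cv2.remap(g,uv[None,:,0],uv[None,:,1],cv2.INTER_LINEAR).mean())
    out.append((np.mean(v[2:7])-np.mean(v[:2]+v[7:]),th))
print(max(out),min(out))
cv2.imwrite('pics/v8.png',cv2.resize(im[60:300,100:400],(750,600),interpolation=cv2.INTER_CUBIC)[:,:,::-1])
E
```

```text
1.93 [581.5   1.6 107.9] [-1.4  1.9 -1. ] [0.91 0.67 0.03] 30.7
1.69 [581.6   1.6 107.9] [-2.   2.4  0.6] [1.24 0.85 0.06] 31.0
1.44 [581.7   1.6 107.9] [-2.   3.9 -1.1] [ 1.43  0.93 -0.01] 31.4
1.19 [581.7   1.5 107.9] [-1.4  4.6 -0.4] [1.74 0.93 0.09] 31.7
0.95 [581.7   1.5 108. ] [-2.1  4.3 -0.2] [1.85 0.98 0.06] 32.1
0.7 [581.7   1.4 108. ] [-1.9  4.2 -0.5] [1.83 0.97 0.07] 32.4
(np.float64(11.018518518518533), np.float64(0.9)) (np.float64(-15.99444444444444), np.float64(1.7500000000000009))
```

View pics/v8.png

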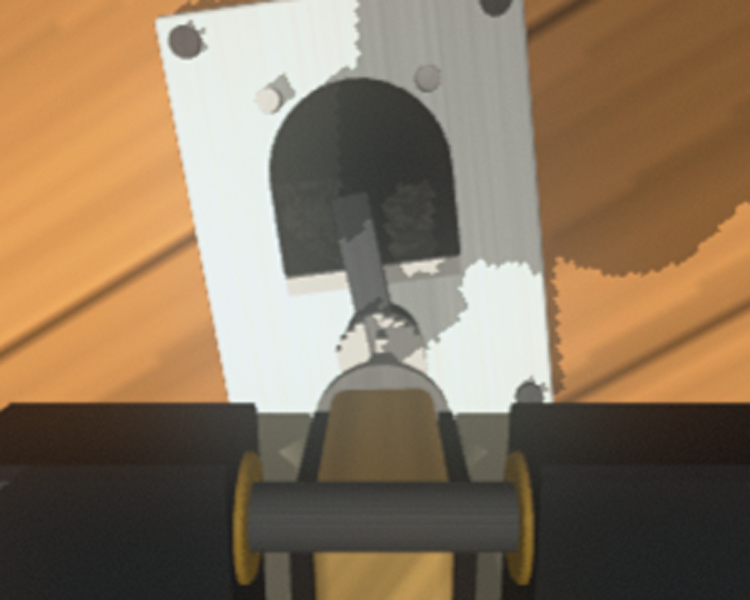

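```bash
python3 - <<'E'
from h import *
c=cam_of('wrist')
def w(u,v): return unproj(c,(100+u*.4-.5,60+v*.4-.5),31)
e=w(352,197); a=j2w([-38,0,0])
for s,t in((a,e),(w(370,300),e),(w(333,200),w(352,295)),(w(370,193),w(387,300))):
    d=t-s
    if d[0]<0: d=-d
    print(np.hypot(*d[:2]),np.pi/2+J[2]-np.arctan2(d[1],d[0]))
E
```

```text
51.33103945324651 1.5148048825029654
33.15615029775534 1.5364175856204292
30.654000433719407 1.5183764450472022
34.34480749259981 1.5456437687202964
```

```bash
python3 - <<'E'
from h import *
q=np.array(current_joint_pos()); q[5]+=.13; move_joints(q); print(np.round(current_moment(),2),np.round(current_contact_force(),1))
p=np.array(current_tcp_pos()); line_to([p[0],p[1],125],40); line_to([p[0],p[1],235],150)
h=[492.38,310.94]; r=down(-.384+np.pi/2)
move_ptp([*h,235],r); line_to([*h,185],150); line_to([*h,110],80)
f0=np.array(current_contact_force())
for z in(104,100,98,97,96.5,96,95.6):
    line_to([*h,z],30); f=np.array(current_contact_force())-f0; print(z,np.round(f,1))
    if f[2]>6: break
move_gripper(46); pause(.1); line_to([*h,185],150)
move_ptp([470,300,260],down(-2.6+np.pi)); pause(.2)
c=cam_of('wrist'); im=save('wrist','end.png'); ms=masks_of('wrist','driver'); print(current_t())
for m in ms[:1]: print(m['conf'],fit(c,m['mask'],[prism(circ(17),80,84),prism(rect(24,24),84,142)],np.array([492.,311,-.38])))
move_ptp([600,-8,200],down(-2.6+np.pi)); pause(.2); im2=save('wrist','end2.png'); print(current_t())
cv2.imwrite('pics/v9.png',np.hstack([cv2.resize(k[40:250,120:400],(400,300),interpolation=cv2.INTER_CUBIC) for k in(im,im2)])[:,:,::-1])
E
```

```text
[ 0.13 -0.    0.  ] [ 0.6 -1.3 -1.2]
104 [-0.2  0.4  0.9]
100 [-1.  -0.3  1. ]
98 [-0.7  0.1  1.3]
97 [0.1 0.4 1.2]
96.5 [ 0.2 -0.5  1.5]
96 [-0.5  0.5  1.3]
95.6 [ 0.  -0.4  0.5]
41.5083
0.83 (array([ 4.92327027e+02,  3.10928847e+02, -3.64308616e-01]), np.float64(0.049127080795777545))
43.0417
```

View pics/v9.png

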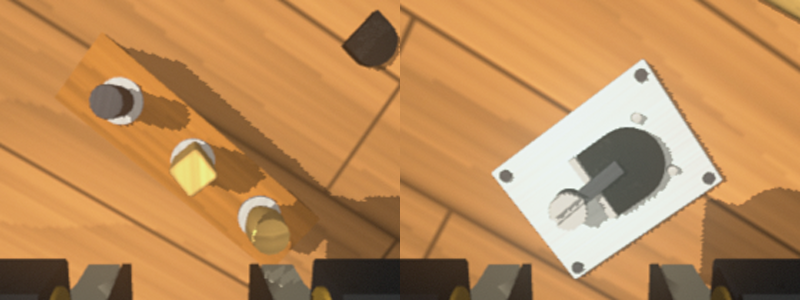

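The left half shows the driver upright in the middle hole at (193,168). In the right half, the lift is against the fence and the bar is square over it at (600,185).

```bash
python3 -c "
from plant import *
print(close_job())"
```

```text
the job is handed in; nothing more can be done
None
```

The job is handed in: in the last pictures the lift was in the nest against the fence, the bar was square over it (about 1.53 rad), and the screwdriver stood upright in the middle hole; `close_job()` returned no verdict.

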